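# Fold the retaining flap and shut the eyepiece case

## Robot

A 7-joint arm with a two-finger parallel gripper is mounted at the origin on the work surface. World frame = base frame: x ahead of the robot, y to its left, z up, the work surface at z = 0. Lengths are in m, angles in rad, forces in N, time in s.
With the tool pointing down it reaches from about 0.4 to 0.85 m from the base axis. Payload 4.5 kg.
Tool frame: the origin (TCP) lies midway between the tips of the shut fingers; the grasp point (between the pads) lies 19 mm behind it; z points along the fingers, y is the line along which they close (so a half turn about z gives the same grasp; the last joint's range is limited). The gripper opens to 88 mm and grips with 3 to 60 N. Pads are 18 mm wide; open, the fingers measure 123 mm over their backs; the gripper's body (75 mm by 187 mm) begins 45 mm behind the grasp point.
Start: joints at [1.152, 0.689, -0.195, 1.565, 0.157, 0.902, -0.215], TCP at [0.273, -0.562, 0.239] pointing down, gripper open.
Joint ranges: [-3.01, 3.01], [-0.46, 2.08], [-1.47, 1.51], [0.13, 2.56], [-1, 4.14], [0.04, 2.09], [-2.66, 2.66]. Speed limits (rad/s): [2.57, 2.57, 3.14, 3.14, 3.14, 3.14, 3.14].

## Interface

Orientations are given as a unit quaternion [x, y, z, w].
In Python, from plant import r, eyes, finish_job gives the robot as it stands. The module is installed in compiled form; this text tells all that it offers.
- The arm moves only by the tool move_arm, never from a script. Its argument "motion" is a list of rows, each a list of 7 numbers: the shift along the tool's x, y, z in mm, then the turn, a rotation vector about the tool's x, y, z in degrees, then the closure, from 0 (fully open) to 1 (shut). A call has 1 to 5 rows; each row is the pose to reach, as a shift and turn from the pose commanded when the call began, along the tool's axes at that moment; what a row does not reach only later rows make up. A row lasts 1/8 s, in which the tool goes at most 62.5 mm and 10.7 degrees, less where a joint would pass 70% of its speed; a pose out of reach is approached as far as the arm can. A call with a gripper value outside its range is refused whole. The fingers move at their own pace and stop on an object; "newtons" is the grip in N (left out, the last holds). Time passes only in rows, so rows that repeat a pose let the fingers close. It gives the time, the measured TCP pose, the force, the opening and the grip force at its end, in the units of the state.
- r.get_state(): the state, without advancing time (a new reading comes with each control period).
- eyes.snapshot(name): name is "side" or "top" or "wrist"; returns a dict with "frame" (384x512x3 uint8, red, green, blue), "z_map" (384x512 float32, m along the optical axis (not along the pixel's ray), 0 where there is no reading), "intrinsics" (3x3 intrinsics, pixels), "dist" ([k1, k2, p1, p2, k3] as OpenCV has them; the pictures are not rectified), "world_to_cam" (4x4, takes a point from world to camera coordinates). Camera axes: x right, y down, z forward; pixel columns grow to the right and rows downward; lengths in m; the calibration is good to about 2 mm. A picture is of the moment at which its call begins.
- finish_job(): hands the job in; it is judged then, once.
The state is a dict: "clock": time; "q": joint angles; "qd": joint speeds; "joint_torque": joint torques, N m; "tool_pos": TCP position; "eef_rot": TCP orientation; "contact_force": force on the tool from outside, world axes, zero at the start; "moment": the same for the moment, N m; "opening": opening from 0.0 (shut) to 1.0 (fully open); "finger_force": force on a finger pad.
Only numpy, scipy, OpenCV 4.12 (cv2) and the standard library are available. Lean on these libraries where they do the work, as an engineer would, in place of code of your own. Each camera call takes 0.05 s, during which the arm holds its last target. There are 200 camera calls.

## Task

Put the eyepiece case away: with the fingertips, push the upright metal flap down until it lies flat over the two eyepieces, and only then swing the hinged cover gently over and press it fully shut. Pick nothing up; leave the eyepieces in their wells and the things standing around the case where they are.

Things in the scene. Friction and masses are not known exactly. Their poses are not given: they have to be found in the camera images.
- case: White plastic instrument case, fixed to the bench, 240 (x) by 180 (y) by 60 mm high without its cover, walls 5 mm. Origin: centre of its underside, on the bench; z up. The cover's hinge line runs along x on the rim at y = +90 mm, z = 60 mm. The flap's hinge line runs along x just inside the opposite wall, at y = -78 mm, z = 52 mm. A grey moulded insert with two round wells fills the -y half up to z = 36 mm.
- flap (a joint): Angle of the steel retaining flap, a plate 200 mm long (along case x), 90 mm from hinge line to free edge, 4 mm thick and centred on its hinge line. 0 = flat over the eyepieces, 8 mm below the rim (its stop); 1.57 = upright; limit 1.8. Starts near upright. It turns down towards case +y, so it is pushed from its outer (-y) side. Stiff hinge: it stays where it is left and moves at about 1 to 2 N at its free edge.
- flap_edge (a point): Middle of the flap's free edge (half-way through its thickness). Its y axis points from the hinge line to this edge; its z axis is the normal of the face that is on top when flat and on the outside when upright.
- cover (a joint): Angle of the white cover, a shallow tray 240 mm (case x) by 180 mm from hinge line to free edge; outer face 18 mm outside the hinge plane. 0 = shut on the rim (its stop), outer face 78 mm above the bench; 1.57 = upright; limit 2.05. Starts leaning back to case +y; pushed over from its outer (+y) side towards -y. Stiff: stays where left, moves at 2 to 4 N at its edge. A standing flap blocks it.
- cover_edge (a point): Middle of the cover's free edge, on its outer face. Its y axis points from here back to the hinge; its z axis is the outward normal of the outer face.
- eyepiece1: Loose black eyepiece, diameter 33, height 30 mm, standing in a well of the case with its top at 46 mm above the bench, below where the flap will lie. Origin: centre of its underside. Not to be lifted.
- eyepiece2: A second eyepiece like eyepiece1, in the other well.
- cleaner: Loose capped bottle, diameter 44, height 100 mm, standing on the bench beside the case. Origin: centre of its underside. Bystander.
- objective: Loose steel microscope objective, diameter 36, height 46 mm, standing on the bench beside the case. Origin: centre of its underside. Bystander.
- pot: Loose low jar, diameter 52, height 45 mm, standing on the bench beside the case. Origin: centre of its underside. Bystander.

How it is judged:
On the way, in this order (a step that is already met when the one before it is completed fails the run):
1. the flap lies flat while the cover is still well open (value of joint flap below 0.08 rad and value of joint cover above 1 rad), for 0.2 s.
2. the cover is fully shut over the flat flap (value of joint cover below 0.04 rad and value of joint flap below 0.08 rad), for 0.2 s.
At the end, for the whole second after the job is handed in: The flap lies flat (within 0.08 rad, 7 mm at its edge), the cover is shut on the rim (within 0.04 rad, 7 mm at its edge) and at rest, both eyepieces are within 12 mm of where they started, and the three bystanders stand upright (within 0.2 rad) within 20 mm of where they started (all of step 2 and velocity of joint cover between -0.05 and 0.05 rad/s and distance of each of cleaner, objective, pot from where it was at the start of the episode below 0.02 m and angle between each of cleaner, objective, pot's own z axis and vertical below 0.2 rad and distance of each of eyepiece1, eyepiece2 from where it was at the start of the episode below 0.012 m); the robot touches nothing.
It fails at once if the cover is swung down (below 0.9 rad) while the flap is not yet folded (above 0.15 rad) (value of joint cover below 0.9 rad and value of joint flap above 0.15 rad).
It fails at once if the cover is slammed (closing faster than 4 rad/s) (velocity of joint cover below -4 rad/s).
It fails at once if an eyepiece is lifted or shifted by more than 12 mm (distance of any of eyepiece1, eyepiece2 from where it was at the start of the episode above 0.012 m).
It fails at once if a bystander is moved by more than 20 mm or tipped by more than 0.2 rad (distance of any of cleaner, objective, pot from where it was at the start of the episode above 0.02 m or angle between any of cleaner, objective, pot's own z axis and vertical above 0.2 rad).
It also fails if it takes over 59 s, if anything falls off the work surface, if the arm or the gripper's body presses on something with over 40 N, if the wrist force passes 120 N, or if a joint passes its speed limit or range.

## Working session

There is one attempt and no reset: what is moved stays moved. The work goes in short steps, Python scripts to look and compute and a tool call to move; the robot and the scene stay as the last step left them, time stands still between calls to the robot, and variables do not carry over. Pictures are saved under pics/ and viewed, at most 10 in all, crops included, and the job is handed in when it is done.

Besides the shell and the picture viewer there is one more tool, called after "Call:" by a JSON object that holds its "name" and its "arguments", one argument or row to a line. move_arm: Moves the arm, as the interface text tells. Its arguments: {"type":"object","properties":{"motion":{"type":"array","items":{"type":"array","items":{"type":"number"}}},"newtons":{"type":"number"}},"required":["motion"]}

```bash
mkdir -p pics
cat > h.py <<'E'
import numpy as np,cv2
from plant import r,eyes,finish_job
def snap(n,f=None):
    s=eyes.snapshot(n)
    if f: cv2.imwrite('pics/'+f,s['frame'][:,:,::-1])
    return s
def cloud(s):
    H,W=s['z_map'].shape
    u,v=np.meshgrid(np.arange(W),np.arange(H))
    p=cv2.undistortPoints(np.stack([u,v],-1).reshape(-1,1,2).astype(float),s['intrinsics'],np.array(s['dist'])).reshape(H,W,2)
    z=s['z_map'];c=np.dstack([p[...,0]*z,p[...,1]*z,z])
    T=np.linalg.inv(s['world_to_cam']);w=c@T[:3,:3].T+T[:3,3]
    w[z==0]=np.nan
    return w
E
python3 - <<'E'
from h import *
for n in('top','side'):
    s=snap(n,n+'1.png');np.save(n+'.npy',cloud(s))
print(r.get_state())
E
```

```text
{'clock': 0.1, 'q': array([ 1.15181102,  0.68992619, -0.19454621,  1.56622254,  0.15732584,
        0.90252919, -0.21508032]), 'qd': array([ 4.58929644e-04, -2.24911562e-03,  6.75279592e-05, -3.46435802e-03,
       -1.22827885e-03,  1.74225433e-04, -7.35580273e-04]), 'joint_torque': array([-3.43065927e-03, -5.28498244e+01, -1.27168044e+00, -1.53838331e+01,
       -5.26007975e-02,  1.94265514e-03,  3.46951447e-05]), 'tool_pos': array([ 0.27313628, -0.56152249,  0.2379793 ]), 'eef_rot': array([ 9.74467507e-01,  2.24526978e-01, -2.51266170e-04, -8.06525034e-04]), 'contact_force': array([ 1.25149347,  1.02928748, -0.3143909 ]), 'moment': array([-0.00805786, -0.05302281,  0.01540007]), 'finger_force': 0.0, 'opening': 0.9940385863783561}
```

View pics/top1.png

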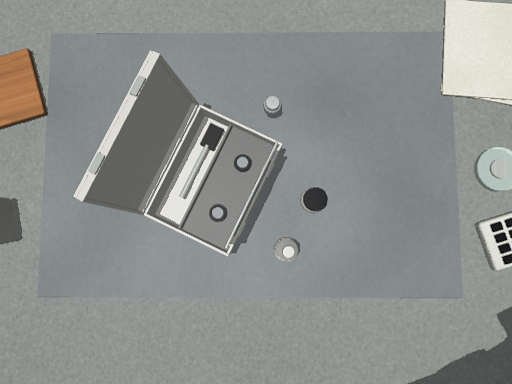

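View pics/side1.png

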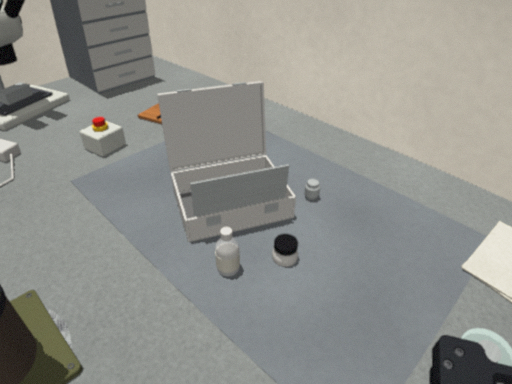

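The top view shows the case with its cover hinge from about (146,212) to (200,107) and the front wall with the upright flap from (230,252) to (280,146). The objective is at (272,104), the pot at (315,199) and the cleaner at (286,249). The side view confirms that the flap stands and the cover leans back.

Run:
```python
from h import *
np.set_printoptions(precision=4,suppress=True)
w=np.load('top.npy')
for n,(u,v) in dict(obj=(272,104),pot=(315,199),clean=(287,251),e1=(242,163),e2=(218,213),h1=(146,212),h2=(200,107),rimR=(280,147),rimL=(229,252),covA=(154,53),covB=(77,197)).items():
    print(n,np.nanmedian(w[v-1:v+2,u-1:u+2].reshape(-1,3),0))
# rim points z ~60mm in the region
m=(abs(w[...,2]-.06)<.004)
m[:, :130]=0; m[:,290:]=0; m[:95]=0;m[262:]=0
p=w[m][:,:2].astype(np.float32); print(len(p))
print(cv2.minAreaRect(p), cv2.boxPoints(cv2.minAreaRect(p)))
s=np.load('side.npy').reshape(-1,3)
print(np.nanmin(s,0))
```

```text
obj [ 0.6851 -0.0785  0.0444]
pot [ 0.4951 -0.161   0.0443]
clean [ 0.3993 -0.1017  0.1   ]
e1 [ 0.566  -0.0191  0.0458]
e2 [0.468  0.0271 0.0454]
h1 [0.4696 0.163  0.0585]
h2 [0.6749 0.0628 0.0583]
rimR [ 0.5964 -0.0931  0.0557]
rimL [0.3943 0.0055 0.0584]
covA [0.6954 0.1007 0.2362]
covB [0.4848 0.2045 0.2354]
1814
((0.5141878128051758, -0.005745947360992432), (0.3008355498313904, 0.2401653379201889), 64.24958801269531) [[ 0.3407 -0.0891]
 [ 0.557  -0.1934]
 [ 0.6877  0.0776]
 [ 0.4714  0.1819]]
[-0.0014 -0.5793 -0.2505]
```

Run:
```python
from h import *
np.set_printoptions(precision=4,suppress=True)
w=np.load('top.npy').reshape(-1,3); w=w[~np.isnan(w[:,0])]
s=np.load('side.npy').reshape(-1,3); s=s[~np.isnan(s[:,0])]
c0=np.array([.535,.035]); yaw=np.deg2rad(-25.75)
def tocase(p,c,yaw):
    R=np.array([[np.cos(yaw),-np.sin(yaw)],[np.sin(yaw),np.cos(yaw)]])
    q=p.copy();q[:,:2]=(p[:,:2]-c)@R;return q
a=tocase(w,c0,yaw)
m=(abs(w[:,2]-.059)<.004)&(abs(a[:,0])<.135)&(abs(a[:,1])<.105)
rc=cv2.minAreaRect(w[m][:,:2].astype(np.float32));print(rc)
c=np.array(rc[0]);yaw=np.deg2rad(rc[2]-90)
np.save('case.npy',[*c,yaw])
for nm,P in(('top',w),('side',s)):
    q=tocase(P,c,yaw)
    f=q[(abs(q[:,0])<.09)&(q[:,1]>-.11)&(q[:,1]<-.05)&(q[:,2]>.075)&(q[:,2]<.2)]
    print(nm,'flap',len(f))
    if len(f)>10:
        print(np.percentile(f,[2,50,98],axis=0)); pf=np.polyfit(f[:,2],f[:,1],1);print('y at 52mm',np.polyval(pf,.052),'slope',pf[0], 'zmax',f[:,2].max())
    g=q[(abs(q[:,0])<.12)&(q[:,1]>.08)&(q[:,1]<.25)&(q[:,2]>.075)&(q[:,2]<.3)]
    pf=np.polyfit(g[:,2],g[:,1],1);print('cover y@60',np.polyval(pf,.06),'slope',pf[0],np.percentile(g,[1,99],axis=0))
pts=np.array([[.6851,-.0785,.044],[.4951,-.161,.044],[.3993,-.1017,.1],[.566,-.0191,.0458],[.468,.0271,.0454]])
print(tocase(pts,c,yaw))
```

```text
((0.5366820693016052, 0.04073147475719452), (0.19675126671791077, 0.24032700061798096), 63.98662185668945)
top flap 265
[[-0.086  -0.091   0.1109]
 [ 0.0006 -0.0889  0.1409]
 [ 0.0864 -0.0851  0.1432]]
y at 52mm -0.0794873585010871 slope -0.10717988556287676 zmax 0.14371671148420473
cover y@60 0.09835505099140804 slope 0.1435545065654005 [[-0.118   0.0955  0.0777]
 [ 0.1172  0.1317  0.2397]]
side flap 2307
[[-0.0867 -0.0919  0.0763]
 [-0.005  -0.0889  0.1113]
 [ 0.086  -0.0858  0.1416]]
y at 52mm -0.08554510709740264 slope -0.057935610041079624 zmax 0.14340916364732292
cover y@60 0.09779226203438353 slope 0.15706327131064685 [[-0.118   0.0948  0.0768]
 [ 0.1166  0.1276  0.2382]]
[[ 0.1857 -0.0421  0.044 ]
 [ 0.0511 -0.1995  0.044 ]
 [-0.061  -0.1883  0.1   ]
 [ 0.0526 -0.0409  0.0458]
 [-0.0557 -0.0424  0.0454]]
```

```bash
cat >> h.py <<'E'
def tocase(p):
    c=np.load('case.npy');y=c[2]
    R=np.array([[np.cos(y),-np.sin(y)],[np.sin(y),np.cos(y)]])
    q=np.array(p,float).reshape(-1,3).copy();q[:,:2]=(q[:,:2]-c[:2])@R;return q
E
python3 - <<'E'
from h import *
np.set_printoptions(precision=4,suppress=True)
s=np.load('side.npy').reshape(-1,3); s=s[~np.isnan(s[:,0])]
q=tocase(s)
f=q[(abs(q[:,0])<.1)&(q[:,1]>-.12)&(q[:,1]<-.06)&(q[:,2]>.015)&(q[:,2]<.05)]
print(len(f),np.percentile(f,[5,50,95],axis=0),np.polyfit(f[:,0],f[:,1],1))
print(tocase(r.get_state()['tool_pos']))
E
```

```text
1088 [[-0.091  -0.0988  0.0171]
 [-0.0026 -0.0954  0.0333]
 [ 0.0893 -0.0937  0.0483]] [ 0.0004 -0.0957]
[[ 0.0273 -0.6568  0.238 ]]
```

Call:
{"name": "move_arm", "arguments": {
  "motion": [
    [40,-35,0,0,0,-8,1],
    [80,-70,0,0,0,-16,1],
    [120,-105,0,0,0,-24,1],
    [160,-140,0,0,0,-32,1],
    [200,-175,0,0,0,-38,1]
  ],
  "newtons": 20
}}

```text
clock: 0.72
tool_pos: [0.3771, -0.3155, 0.2386]
eef_rot: [0.847, 0.531, 0.0, -0.0]
contact_force: [1.3, 0.2, 0.1]
opening: 0.451
finger_force: 0.0
```

```bash
cat >> h.py <<'E'
def st():
    s=r.get_state();p=tocase(s['tool_pos'])[0]*1000
    from scipy.spatial.transform import Rotation as R_
    R=R_.from_quat(s['eef_rot']).as_matrix();y=np.load('case.npy')[2]
    xa=np.rad2deg(np.arctan2(R[1,0],R[0,0])-y-np.pi/2)
    print('t',round(s['clock'],2),'case mm',p.round(1),'toolx-casey deg',round(xa,2),'z',R[:,2].round(3),'F',s['contact_force'].round(1),'open',round(s['opening'],2))
E
python3 - <<'E'
from h import *
c=np.load('case.npy');c[:2]-=.0055*np.array([-np.sin(c[2]),np.cos(c[2])]);
c[:2]+=2*0;np.save('case.npy',c);st();print(c)
E
```

```text
t 0.72 case mm [  12.8 -384.7  238.6] toolx-casey deg 0.16 z [ 0.  0. -1.] F [1.3 0.2 0.1] open 0.45
[ 0.53426987  0.03578867 -0.4540191 ]
```

Call:
{"name": "move_arm", "arguments": {
  "motion": [
    [60,-3,0,0,0,0,1],
    [120,-6,0,0,0,0,1],
    [180,-9,0,0,0,0,1],
    [230,-12,0,0,0,0,1],
    [260,-13,0,0,0,0,1]
  ]
}}

```text
clock: 1.35
tool_pos: [0.48, -0.0748, 0.2387]
eef_rot: [0.847, 0.531, 0.0, -0.0]
contact_force: [0.1, -0.7, -0.6]
opening: 0.006
finger_force: 0.0
```

Call:
{"name": "move_arm", "arguments": {
  "motion": [
    [0,0,30,0,0,0,1],
    [0,0,60,0,0,0,1],
    [0,0,90,0,0,0,1],
    [0,0,112,0,0,0,1],
    [0,0,112,0,0,0,1]
  ]
}}

```text
clock: 1.98
tool_pos: [0.4781, -0.0777, 0.1254]
eef_rot: [0.848, 0.53, -0.002, -0.001]
contact_force: [0.7, 0.1, 0.4]
opening: 0.011
finger_force: 0.0
```

Run:
```python
from h import *
st();snap('side','side2.png')
for d in range(95,-1,-5):
    t=np.deg2rad(d);rho=75
    print(d,round(-78+rho*np.cos(t)-2*np.sin(t)-9,1),round(52+rho*np.sin(t)+2*np.cos(t),1))
```

```text
t 1.98 case mm [  -0.7 -126.7  125.4] toolx-casey deg -0.02 z [-0.004  0.    -1.   ] F [0.7 0.1 0.4] open 0.01
95 -95.5 126.5
90 -89.0 127.0
85 -82.5 126.9
80 -75.9 126.2
75 -69.5 125.0
70 -63.2 123.2
65 -57.1 120.8
60 -51.2 118.0
55 -45.6 114.6
50 -40.3 110.7
45 -35.4 106.4
40 -30.8 101.7
35 -26.7 96.7
30 -23.0 91.2
25 -19.9 85.5
20 -17.2 79.5
15 -15.1 73.3
10 -13.5 67.0
5 -12.5 60.5
0 -12.0 54.0
```

View pics/side2.png

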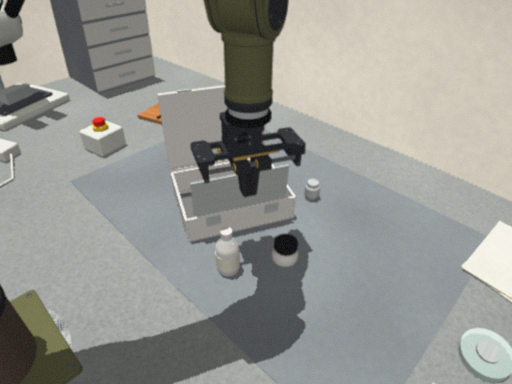

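The side view shows the shut fingers at about (248,185), in front of the flap and clear of the bottle and the pot. Next I push the flap along its arc.

Call:
{"name": "move_arm", "arguments": {
  "motion": [
    [20,0,0,0,0,0,1],
    [35,0,0,0,0,0,1],
    [50,0,0,0,0,0,1],
    [62,0,2,0,0,0,1],
    [74,0,7,0,0,0,1]
  ]
}}

```text
clock: 2.65
tool_pos: [0.5121, -0.0109, 0.1197]
eef_rot: [0.848, 0.529, 0.0, 0.0]
contact_force: [0.6, -1.2, 0.8]
opening: 0.005
finger_force: 0.6
```

```bash
python3 -c "
from h import *
st()"
```

```text
t 2.65 case mm [  0.5 -51.6 119.7] toolx-casey deg -0.05 z [ 0. -0. -1.] F [ 0.6 -1.2  0.8] open 0.0
```

Call:
{"name": "move_arm", "arguments": {
  "motion": [
    [11,0,9,0,0,0,1],
    [21,0,18,0,0,0,1],
    [29,0,28,0,0,0,1],
    [34,0,40,0,0,0,1],
    [38,0,52,0,0,0,1]
  ]
}}

```text
clock: 3.28
tool_pos: [0.5286, 0.0232, 0.0668]
eef_rot: [0.848, 0.53, 0.0, -0.0]
contact_force: [-0.0, 0.0, 1.3]
opening: 0.008
finger_force: 0.4
```

Call:
{"name": "move_arm", "arguments": {
  "motion": [
    [1,0,6,0,0,0,1],
    [1,0,11,0,0,0,1],
    [1,0,14,0,0,0,1],
    [1,0,16,0,0,0,1],
    [1,0,16,0,0,0,1]
  ]
}}

```text
clock: 3.9
tool_pos: [0.5288, 0.0235, 0.0542]
eef_rot: [0.848, 0.529, 0.0, 0.001]
contact_force: [-4.8, 0.7, 24.3]
opening: 0.007
finger_force: 11.9
```

```bash
python3 -c "
from h import *
st();snap('side','side3.png')"
```

```text
t 3.9 case mm [  0.5 -13.4  54.2] toolx-casey deg -0.05 z [ 0.001 -0.001 -1.   ] F [-4.8  0.7 24.3] open 0.01
```

View pics/side3.png

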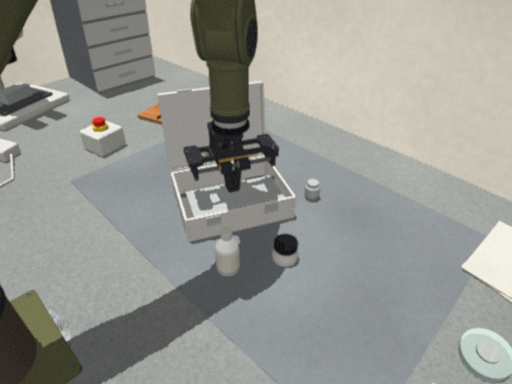

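The flap now lies flat: the tip is at z 54 mm with 24 N of stop contact, at about (233,188) in the picture. I'll lift off and go over behind the cover.

Call:
{"name": "move_arm", "arguments": {
  "motion": [
    [0,0,-30,0,0,0,1],
    [0,0,-85,0,0,0,1],
    [0,0,-140,0,0,0,1],
    [0,0,-195,0,0,0,1],
    [0,0,-250,0,0,0,1]
  ]
}}

```text
clock: 4.58
tool_pos: [0.5283, 0.023, 0.3037]
eef_rot: [0.849, 0.529, -0.0, 0.0]
contact_force: [1.0, 0.4, -0.6]
opening: 0.005
finger_force: 0.0
```

Run:
```python
from h import *
np.set_printoptions(precision=1,suppress=True)
st()
s=snap('side','side4.png');q=tocase(cloud(s).reshape(-1,3))*1000;q=q[~np.isnan(q[:,0])]
f=q[(abs(q[:,0])<95)&(q[:,1]>-70)&(q[:,1]<8)&(q[:,2]<140)&(q[:,2]>40)]
print(np.percentile(f,[5,50,95],axis=0),np.polyfit(f[:,1],f[:,2],1))
g=q[(abs(q[:,0])<115)&(q[:,1]>80)&(q[:,1]<200)&(q[:,2]>90)&(q[:,2]<250)]
print(np.polyfit(g[:,2],g[:,1],1),np.percentile(g,[1,99],axis=0))
```

```text
t 4.58 case mm [  0.2 -14.1 303.7] toolx-casey deg -0.09 z [-0. -0. -1.] F [ 1.   0.4 -0.6] open 0.01
[[-86.2 -66.5  52.1]
 [ -4.8 -32.8  53.6]
 [ 85.    3.3  54.9]] [ 0.  53.6]
[ 0.2 95.3] [[-112.7  106.7   91.9]
 [ 114.1  133.4  238.4]]
```

Call:
{"name": "move_arm", "arguments": {
  "motion": [
    [50,0,0,0,0,0,1],
    [100,0,0,0,0,0,1],
    [150,0,0,0,0,0,1],
    [188,0,0,0,0,0,1],
    [188,0,0,0,0,0,1]
  ]
}}

```text
clock: 5.25
tool_pos: [0.6112, 0.1961, 0.3008]
eef_rot: [0.847, 0.531, 0.0, -0.001]
contact_force: [-0.4, 0.0, 0.8]
opening: 0.005
finger_force: 0.0
```

Call:
{"name": "move_arm", "arguments": {
  "motion": [
    [0,0,30,0,0,0,1],
    [0,0,60,0,0,0,1],
    [0,0,88,0,0,0,1],
    [0,0,88,0,0,0,1]
  ]
}}

```text
clock: 5.75
tool_pos: [0.6097, 0.1899, 0.2116]
eef_rot: [0.849, 0.529, -0.003, 0.0]
contact_force: [0.3, -0.1, 1.4]
opening: 0.004
finger_force: 0.0
```

Run:
```python
from h import *
st();snap('top','top5.png')
for d in range(100,-1,-5):
    t=np.deg2rad(d);rho=160
    print(d,round(90-rho*np.cos(t)+18*np.sin(t)+9,1),round(60+rho*np.sin(t)+18*np.cos(t),1))
```

```text
t 5.75 case mm [2.000e-01 1.716e+02 2.116e+02] toolx-casey deg -0.12 z [-0.005 -0.003 -1.   ] F [ 0.3 -0.1  1.4] open 0.0
100 144.5 214.4
95 130.9 217.8
90 117.0 220.0
85 103.0 221.0
80 88.9 220.7
75 75.0 219.2
70 61.2 216.5
65 47.7 212.6
60 34.6 207.6
55 22.0 201.4
50 9.9 194.1
45 -1.4 185.9
40 -12.0 176.6
35 -21.7 166.5
30 -30.6 155.6
25 -38.4 143.9
20 -45.2 131.6
15 -50.9 118.8
10 -55.4 105.5
5 -58.8 91.9
0 -61.0 78.0
```

View pics/top5.png

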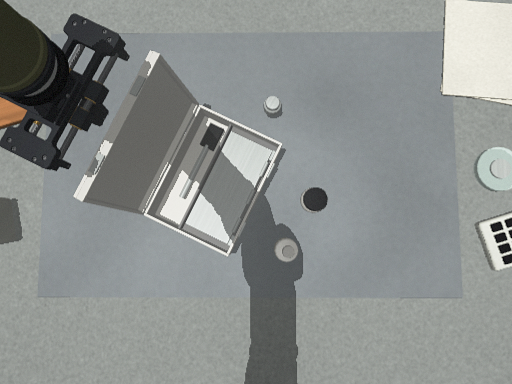

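The top view shows the gripper behind the cover at about (80,95), clear of it, and the flap flat over the wells. The bystanders haven't moved. Now I swing the cover over.

Call:
{"name": "move_arm", "arguments": {
  "motion": [
    [-15,0,-3,0,0,0,1],
    [-30,0,-5,0,0,0,1],
    [-43,0,-6,0,0,0,1],
    [-56,0,-8,0,0,0,1],
    [-68,0,-9,0,0,0,1]
  ]
}}

```text
clock: 6.42
tool_pos: [0.5818, 0.1307, 0.2233]
eef_rot: [0.848, 0.529, 0.001, 0.0]
contact_force: [1.4, 1.8, 0.7]
opening: 0.007
finger_force: 1.3
```

```bash
python3 -c "
from h import *
st()"
```

```text
t 6.42 case mm [  1.1 106.1 223.3] toolx-casey deg -0.06 z [ 0.002  0.    -1.   ] F [1.4 1.8 0.7] open 0.01
```

Call:
{"name": "move_arm", "arguments": {
  "motion": [
    [-14,0,2,0,0,0,1],
    [-28,0,4,0,0,0,1],
    [-42,0,6,0,0,0,1],
    [-55,0,10,0,0,0,1],
    [-68,0,15,0,0,0,1]
  ]
}}

```text
clock: 7.05
tool_pos: [0.5511, 0.0693, 0.2073]
eef_rot: [0.848, 0.529, -0.0, 0.0]
contact_force: [1.4, 1.2, 2.1]
opening: 0.005
finger_force: 1.0
```

```bash
python3 -c "
from h import *
st()"
```

```text
t 7.05 case mm [  0.5  37.5 207.3] toolx-casey deg -0.05 z [-0.    -0.001 -1.   ] F [1.4 1.2 2.1] open 0.0
```

Call:
{"name": "move_arm", "arguments": {
  "motion": [
    [-14,0,6,0,0,0,1],
    [-26,0,13,0,0,0,1],
    [-37,0,21,0,0,0,1],
    [-48,0,30,0,0,0,1],
    [-58,0,41,0,0,0,1]
  ]
}}

```text
clock: 7.68
tool_pos: [0.5258, 0.0174, 0.166]
eef_rot: [0.848, 0.529, -0.0, 0.0]
contact_force: [0.9, 0.8, 0.5]
opening: 0.006
finger_force: 0.7
```

Call:
{"name": "move_arm", "arguments": {
  "motion": [
    [-9,0,11,0,0,0,1],
    [-16,0,22,0,0,0,1],
    [-23,0,35,0,0,0,1],
    [-29,0,48,0,0,0,1],
    [-33,0,61,0,0,0,1]
  ]
}}

```text
clock: 8.3
tool_pos: [0.5113, -0.012, 0.1048]
eef_rot: [0.848, 0.529, -0.0, 0.0]
contact_force: [-0.3, -0.4, 0.6]
opening: 0.002
finger_force: 0.6
```

```bash
python3 -c "
from h import *
st()"
```

```text
t 8.3 case mm [  0.4 -53.  104.8] toolx-casey deg -0.06 z [-0.001 -0.    -1.   ] F [-0.3 -0.4  0.6] open 0.0
```

Call:
{"name": "move_arm", "arguments": {
  "motion": [
    [-3,0,10,0,0,0,1],
    [-5,0,19,0,0,0,1],
    [-5,0,26,0,0,0,1],
    [-5,0,30,0,0,0,1],
    [-5,0,32,0,0,0,1]
  ]
}}

```text
clock: 8.93
tool_pos: [0.5093, -0.0162, 0.0779]
eef_rot: [0.848, 0.53, 0.0, 0.002]
contact_force: [-10.8, -0.3, 64.3]
opening: 0.008
finger_force: 32.1
```

Run:
```python
from h import *
np.set_printoptions(precision=1,suppress=True)
st()
s=snap('side','side6.png');q=tocase(cloud(s).reshape(-1,3))*1000;q=q[~np.isnan(q[:,0])]
f=q[(abs(q[:,0])<110)&(abs(q[:,1])<85)&(q[:,2]<100)&(q[:,2]>50)]
print(np.percentile(f,[5,50,95],axis=0),np.polyfit(f[:,1],f[:,2],1))
```

```text
t 8.93 case mm [  0.4 -57.7  77.9] toolx-casey deg -0.04 z [ 0. -0. -1.] F [-10.8  -0.3  64.3] open 0.01
[[-103.   -80.    76.5]
 [ -24.3  -34.    77.8]
 [  99.7   56.6   79.7]] [-0.  78.1]
```

View pics/side6.png

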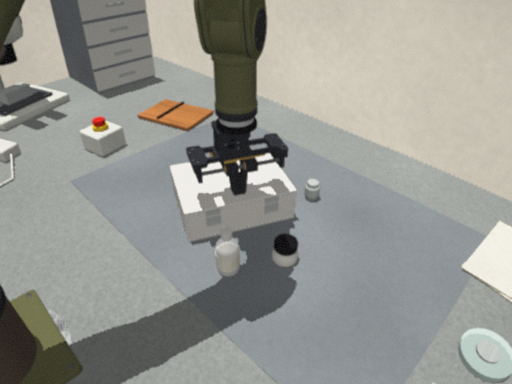

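The cover is shut: its outer face is at 78 mm and level, with the fingers pressing at about (238,188) with 64 N. I'll lift straight off and check.

Call:
{"name": "move_arm", "arguments": {
  "motion": [
    [0,0,-4,0,0,0,1],
    [0,0,-20,0,0,0,1],
    [0,0,-60,0,0,0,1],
    [0,0,-110,0,0,0,1],
    [0,0,-110,0,0,0,1]
  ]
}}

```text
clock: 9.6
tool_pos: [0.5119, -0.0154, 0.1867]
eef_rot: [0.848, 0.529, 0.003, 0.002]
contact_force: [0.5, 0.0, 0.3]
opening: 0.006
finger_force: 0.0
```

Run:
```python
from h import *
np.set_printoptions(precision=4,suppress=True)
st()
s=snap('side');q=tocase(cloud(s).reshape(-1,3))*1000;q=q[~np.isnan(q[:,0])]
f=q[(abs(q[:,0])<110)&(abs(q[:,1])<85)&(q[:,2]<100)&(q[:,2]>50)]
sl=np.polyfit(f[:,1],f[:,2],1);print(sl)
if abs(sl[0])<.02 and abs(sl[1]-78)<2.5: print(finish_job())
```

```text
t 9.6 case mm [  2.3 -55.8 186.7] toolx-casey deg -0.05 z [ 0.007  0.001 -1.   ] F [0.5 0.  0.3] open 0.01
[ 0.0014 78.1239]
the job is handed in; nothing more can be done
None
```

I handed the job in at about 9.6 s: the flap was pushed flat first, then the cover was swung over and pressed shut (outer face level at 78 mm), with the bystanders looking unmoved and the arm clear; no verdict came back.

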